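Reverse the capsule tray in its leaning pocket

TASK

The coffee capsule tray sits the wrong way round in its leaning stand: the used-up end with two empty holes sticks out and the two capsules are buried in the pocket. Slide the tray out, turn it end for end, and slide it back in right side up and all the way down, so that the capsules are at the top ready to take; then let go. Do not knock or shift the cups, mug, glasses and milk standing round it.

Things in the scene. Friction and masses are not known exactly. Their poses are not given: they have to be found in the camera images.
- stand: Fixed stand: dark wooden base 150 x 74 mm, 11 mm high, on the worktop, with thin rods that carry a leaning grey sheet-metal pocket. Origin on the worktop under the middle of the tray when home; its own +x (level) is the way the upper end of the pocket points. It does not move.
- pocket: Grey sheet-metal pocket (sleeve) on the stand, leaning 35 degrees from level, closed at its lower end. Origin: centre of the inner floor at the closed end. Own +x runs up the slope along the floor and out of the mouth, z square to the floor, up through the roof. Inside 50 mm wide, 36.5 mm high; walls 3 mm.
- pocket_mouth (a point): Middle of the pocket's mouth, 70 mm up the slope from the closed end, 18 mm over the floor. The walls are straight to 64 mm; from there to 71 mm sides and roof flare out 2 mm as a lead-in. Beyond it only a floor tongue 30 mm wide goes on under the tray, to 163 mm.
- capsule_tray: Loose light-wood bar 186 (own x) x 46 (y) x 32 mm (z), about 0.16 kg, four round holes in its top. Origin: centre of its underside. Own +x points to the end with two empty holes; two capsules with copper and gold rims are fast in the holes towards -x, 1.5 mm proud. At the start it lies home in the pocket, +x up the slope, origin 93 mm up the slope.
- capsule_end (a point): Middle of the tray's end face at the capsules, 16 mm over its underside.
- empty_end (a point): Middle of the tray's end face at the empty holes, 16 mm over its underside.
- tray_top (a point): Middle of the tray's top face, 32 mm over its underside: here a plain 30 mm bridge between the pairs of holes, with darker panels on the long sides, lies clear of the pocket and can be gripped across the 46 mm width.
- cup_a: Loose small coffee cup, green with orange flowers, cup 58 mm wide and 56 mm high, with its handle 89 mm; origin under its middle (cup and handle).
- cup_b: Loose small coffee cup like the other, 90 x 58 x 56 mm; origin under its middle (cup and handle).
- mug: Loose cream mug, 92 mm wide, 127 mm with handle, 95 mm high; origin under its middle.
- milk: Loose milk carton 66 x 100 x 182 mm; origin under its middle.
- glass_a: Loose clear tumbler upside down, 69 mm wide, 100 mm high; origin under its middle.
- glass_b: Loose clear tumbler upside down, 69 mm wide, 112 mm high; origin under its middle.

How it is judged:
On the way:
1. the tray is drawn clear of the pocket's mouth (x of capsule_end in the frame of pocket above 0.074 m), for 0.1 s.
At the end, for the whole second after the job is handed in: The tray is in the pocket the other way round: empty end within 5 mm of the pocket's closed lower end, capsule end at the top and within 10 mm of the pocket's middle line, holes facing up, at rest, let go (x of empty_end in the frame of pocket between -0.003 and 0.005 m and x of capsule_end in the frame of pocket above 0.18 m and z of tray_top in the frame of pocket between 0.026 and 0.04 m and y of capsule_end in the frame of pocket between -0.01 and 0.01 m and linear speed of capsule_tray below 0.01 m/s and contact force between the fingers and capsule_tray below 0.1 N); the robot touches nothing.
It fails at once if a coffee cup is shifted by more than 25 mm or tipped over (distance of any of cup_a, cup_b from where it was at the start of the episode above 0.025 m or angle between any of cup_a, cup_b's own z axis and vertical above 0.5 rad).
It fails at once if the mug is shifted by more than 25 mm or tipped over (distance of mug from where it was at the start of the episode above 0.025 m or angle between mug's own z axis and vertical above 0.5 rad).
It fails at once if the milk carton is shifted by more than 25 mm or tipped over (distance of milk from where it was at the start of the episode above 0.025 m or angle between milk's own z axis and vertical above 0.5 rad).
It fails at once if a glass is shifted by more than 25 mm or tipped over (distance of any of glass_a, glass_b from where it was at the start of the episode above 0.025 m or angle between any of glass_a, glass_b's own z axis and vertical above 0.5 rad).
It also fails if it takes over 54 s, if anything falls off the work surface, if the arm or the gripper's body presses on something with over 40 N, if the wrist force passes 120 N, or if a joint passes its speed limit or range.

ROBOT

A 6-joint arm with a two-finger parallel gripper is mounted at the origin on a cart in front of the work surface, level with it; the furniture and walls round the work are solid. World frame = base frame: x ahead of the robot, y to its left, z up, the work surface at z = 0. Lengths are in m, angles in rad, forces in N, time in s.
With the tool pointing down it reaches from about 0.35 to 0.975 m from the base axis. Payload 4.9 kg.
Tool frame: the origin (TCP) lies between the finger pads; the fingertips stand 25 mm ahead of it and the grasp point (between the pads) lies 6 mm ahead of it (manip.tcp_to_tips is the z of the fingertips in the tool frame, in m); z points along the fingers, y is the line along which they close (so a half turn about z gives the same grasp; the last joint's range is limited). The gripper opens to 85 mm and grips with 20 to 120 N. Pads are 22 mm wide; open, the fingers measure 114 mm over their backs; the gripper's body (76 mm by 85 mm) begins 54 mm behind the grasp point. The pads swing forward as they close: fully open they stand 13 mm farther back than shut.
Start: joints at [1.025, 0.053, 1.613, -0, 1.476, -0.119], TCP at [0.259, 0.569, 0.218] pointing down, gripper open.
Joint ranges: [-3.01, 3.01], [-1.01, 2.22], [0.06, 2.58], [-1.02, 4.17], [0.09, 2.62], [-3.14, 3.14]. Speed limits (rad/s): [2.57, 2.57, 3.14, 3.14, 3.14, 3.14].

INTERFACE

Orientations are given as a unit quaternion [w, x, y, z].
In Python, from plant import manip gives the robot as it stands. The module is installed in compiled form; this text tells all that it offers.
- The arm moves only by the tool arm_command, never from a script. Its argument "moves" is a list of rows, each a list of 3 entries, a list of its own where there are three numbers: the opening, from -1 (shut) to 1 (fully open), then the shift along the tool's x, y, z in units of 0.15 m (1.0 is 0.15 m), then the turn about the tool's z in units of 2 pi rad (1.0 is 2 pi rad). A call has 1 to 20 rows; each row is the pose to reach, as a shift and turn from the pose commanded when the call began, along the tool's axes at that moment, turning the shorter way round; what a row does not reach only later rows make up. A row lasts 1/12 s, in which the tool goes at most 41.7 mm and 7.16 degrees, less where a joint would pass 70% of its speed; a pose out of reach is approached as far as the arm can. A call with a number of a shift or a turn outside -1 to 1 is refused whole. A call with a gripper value outside its range is refused whole. The fingers move at their own pace and stop on an object; the grip force is fixed at half the most. Time passes only in rows, so rows that repeat a pose let the fingers close. It gives the time, the measured TCP pose, the force, the opening and the grip force at its end, in the units of the state.
- manip.state(): the state, without advancing time (a new reading comes with each control period).
- manip.grab_frame(name): name is "side" or "top" or "wrist"; returns a dict with "frame" (400x640x3 uint8, red, green, blue), "fx", "fy", "cx", "cy" (pixels), "k1" (the pictures are not rectified: a ray, as slopes to the right and down, at radius r is drawn at 1 + k1 r^2 times it, then the intrinsics apply), "R" (3x3) and "t" (3): a world point X has camera coordinates R X + t. Camera axes: x right, y down, z forward; pixel columns grow to the right and rows downward; lengths in m; the calibration is good to about 2 mm. A picture is of the moment at which its call begins. There is no depth.
- manip.job_done(): hands the job in; it is judged then, once.
Trained networks look in a picture, given as the dict that the camera call returned (one of the last four; its "shot" number tells which), for a name from the list of things; names that differ only in an ending like _2 or _b are one class to them, and where a whole thing is asked for, a point or a joint stands for the part that bears it (a point fixed in the world has none). Each returns a list of dicts, best first, with "confidence" (0 to 1); they miss things now and then, are a little off and sometimes report something else, mostly with a low value. They report only what shows in the picture. A call takes as long as a camera call.
- manip.search_frame(picture, target): "extent" ([left, top, right, bottom] in pixels, round what is visible of it).
The state is a dict: "time": time; "joint_pos": joint angles; "joint_vel": joint speeds; "joint_efforts": joint torques, N m; "tool_pos": TCP position; "tool_rot": TCP orientation; "contact_force": force on the tool from outside, world axes, zero at the start; "ft_torque": the same for the moment, N m; "gripper_width": opening from 0.0 (shut) to 1.0 (fully open); "grasp_force": force on a finger pad.
Only numpy, scipy, OpenCV 4.12 (cv2) and the standard library are available. Lean on these libraries where they do the work, as an engineer would, in place of code of your own. Each camera call takes 0.05 s, during which the arm holds its last target. There are 200 camera calls.

## Working session

There is one attempt and no reset: what is moved stays moved. The work goes in short steps, Python scripts to look and compute and a tool call to move; the robot and the scene stay as the last step left them, time stands still between calls to the robot, and variables do not carry over. Pictures are saved under pics/ and viewed, at most 10 in all, crops included, and the job is handed in when it is done.

Besides the shell and the picture viewer there is one more tool, called in YAML: its name, and indented under it one key for each argument. arm_command: Moves the arm, as the interface text tells. Shifts and turns lie within -1 to 1; 1 stands for 0.15 m of shift or 2 pi rad of turn. Its arguments: {"type":"object","properties":{"moves":{"type":"array"}},"required":["moves"]}

```bash
mkdir -p pics; ls; cat > h.py <<'E'
from plant import manip
import numpy as np, cv2
from scipy.spatial.transform import Rotation as Ro
def grab(n,save=None):
    d=manip.grab_frame(n)
    if save: cv2.imwrite('pics/'+save+'.png',d['frame'][:,:,::-1])
    return d
def K(d): return np.array([[d['fx'],0,d['cx']],[0,d['fy'],d['cy']],[0,0,1]]),np.array([d['k1'],0,0,0,0.])
def proj(d,X):
    k,c=K(d); return cv2.projectPoints(np.atleast_2d(X).astype(float),cv2.Rodrigues(np.array(d['R']))[0],np.array(d['t'],float),k,c)[0][:,0]
def ray(d,p):
    k,c=K(d); u=cv2.undistortPoints(np.array([[p]],float),k,c)[0,0]
    R=np.array(d['R']);v=R.T@np.array([u[0],u[1],1]); return -R.T@np.array(d['t']),v/np.linalg.norm(v)
def rot(): 
    q=manip.state()['tool_rot']; return Ro.from_quat([q[1],q[2],q[3],q[0]])
E
python3 - <<'E'
from h import *
print(manip.state(), manip.tcp_to_tips)
for n in('side','top','wrist'):
    d=grab(n,n+'0'); print(n,d['frame'].shape,d['fx'],d['k1'],(-np.array(d['R']).T@d['t']).round(3),np.array(d['R'])[2].round(3))
    for o in ['stand','pocket','capsule_tray','cup_a','mug','milk','glass_a']:
        print(o,[(np.round(x['extent']).tolist(),round(x['confidence'],2)) for x in manip.search_frame(d,o)][:3])
E
```

```text
pics
{'time': 0.0, 'joint_pos': array([ 1.02500373e+00,  5.33379456e-02,  1.61430156e+00, -2.30660024e-05,
        1.47600956e+00, -1.18929933e-01]), 'joint_vel': array([-0.00173259, -0.00022107,  0.00087167,  0.00020614, -0.00117977,
       -0.00044538]), 'joint_efforts': array([ 9.44128733e-04, -3.93686306e+01, -3.70179141e+01,  1.20095306e-04,
        7.04934428e-03, -1.90685569e-05]), 'tool_pos': array([0.25838269, 0.56836748, 0.21627027]), 'tool_rot': array([-3.24626880e-04,  2.11813426e-01,  9.77309580e-01, -9.75682092e-04]), 'contact_force': array([ 0.82317868, -0.43088318,  0.00482995]), 'ft_torque': array([ 0.05092832,  0.03416362, -0.02680042]), 'grasp_force': 0.0, 'gripper_width': 1.0021296859411162} 0.025
side (400, 640, 3) 387.17742400091385 -0.03849563995570317 [0.429 0.746 0.929] [ 0.127 -0.619 -0.775]
stand [([331.0, 193.0, 377.0, 235.0], 0.87), ([331.0, 159.0, 367.0, 204.0], 0.46)]
pocket [([346.0, 192.0, 378.0, 226.0], 0.69)]
capsule_tray [([332.0, 160.0, 365.0, 203.0], 0.9)]
cup_a []
mug [([243.0, 239.0, 280.0, 291.0], 0.88)]
milk [([256.0, 137.0, 283.0, 196.0], 0.
[... 211 characters left out ...]
31  0.002 -0.973]
stand [([328.0, 231.0, 400.0, 282.0], 0.77)]
pocket [([325.0, 236.0, 369.0, 282.0], 0.85)]
capsule_tray [([351.0, 203.0, 407.0, 257.0], 0.68), ([328.0, 230.0, 396.0, 279.0], 0.47)]
cup_a [([396.0, 270.0, 434.0, 299.0], 0.91), ([208.0, 267.0, 251.0, 293.0], 0.71), ([351.0, 204.0, 405.0, 259.0], 0.5)]
mug [([223.0, 135.0, 270.0, 182.0], 0.55)]
milk [([357.0, 119.0, 415.0, 159.0], 0.73), ([273.0, 118.0, 302.0, 160.0], 0.64)]
glass_a [([317.0, 120.0, 345.0, 158.0], 0.81), ([271.0, 120.0, 302.0, 156.0], 0.7)]
wrist (400, 640, 3) 337.54707501977657 -0.03879885750985863 [0.192 0.6   0.374] [ 0.259 -0.119 -0.959]
stand []
pocket []
capsule_tray []
cup_a []
mug []
milk []
glass_a []
```

```bash
python3 - <<'E'
import cv2
a=cv2.imread('pics/top0.png')[90:310,190:450]; b=cv2.imread('pics/side0.png')[110:310,220:420]
cv2.imwrite('pics/topc.png',cv2.resize(a,None,fx=2.7,fy=2.7,interpolation=2)); cv2.imwrite('pics/sidec.png',cv2.resize(b,None,fx=3,fy=3,interpolation=2))
E
```

```text
(no output)
```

View pics/topc.png

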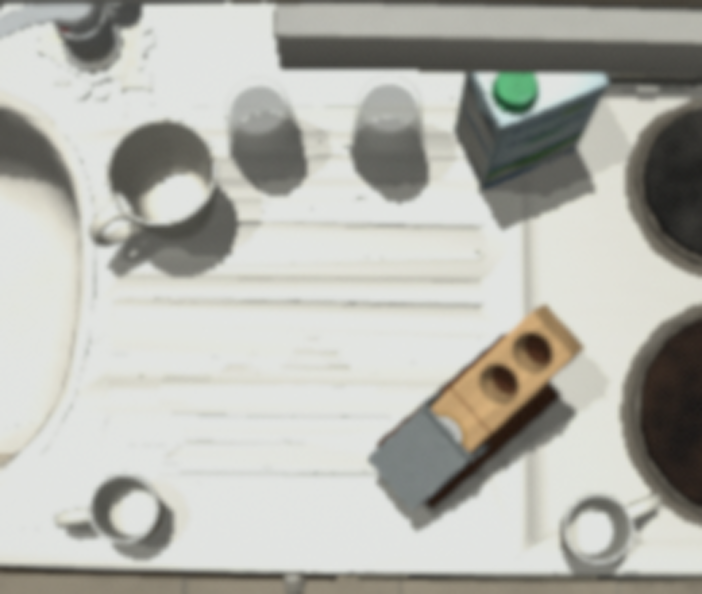

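View pics/sidec.png

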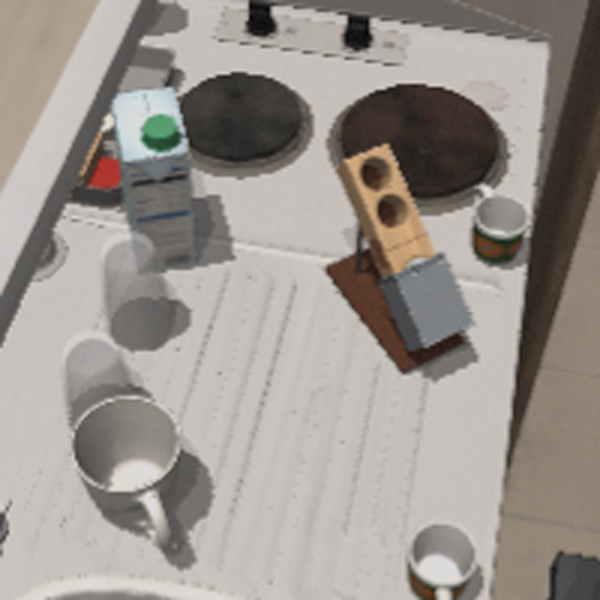

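The top view shows the tray leaning up to the right (upper end corners at crop (545,306) and (582,346)) with the pocket at the lower left. The side view shows the same, with end corners at (343,162) and (388,145). Next I fit the pocket pose from both views.

```bash
cat >> h.py <<'E'
from scipy.optimize import least_squares
def pose(p):  # x,y,z of pocket origin, yaw, tilt
    return Ro.from_euler('ZY',[p[3],-p[4]])
def pw(p,X): return pose(p).apply(np.atleast_2d(X))+np.array(p[:3])
E
python3 - <<'E'
from h import *
t=grab('top');s=grab('side')
M=np.array([[186,23,32],[186,-23,32],[71,30,41],[71,-30,41],[-3,28,39.5],[-3,-28,39.5]])/1e3
T=np.array([[545,306],[582,346],[428,410],[482,457],[373,458],[427,510]])/2.7+[190,90]
S=np.array([[343,162],[388,145],[383,275],[441,256],[411,347],[470,325]])/3.+[220,110]
f=lambda p:np.r_[(proj(t,pw(p,M))-T).ravel(),(proj(s,pw(p,M))-S).ravel()]
r=least_squares(f,[.4,0,.05,-.7,.61],loss='soft_l1')
print(r.x.round(4),f(r.x).reshape(-1,2).round(1).tolist())
f2=lambda p:f(np.r_[p,.6109]); r2=least_squares(f2,r.x[:4],loss='soft_l1');p=np.r_[r2.x,.6109]
print(p.round(4),f2(r2.x).reshape(-1,2).round(1).tolist())
np.save('p.npy',p)
print(pw(p,[[.093,0,.032],[.093,0,.016],[.186,0,0],[0,0,0]]).round(4))
print('cams',manip.state()['tool_rot'], np.degrees(p[3]))
# clear objects: ground points
for n,c in dict(cup_r=(597,530),cup_l=(128,512),mug=(163,180),milk=(500,190),edgeL=(528,300),front=(500,570)).items():
    o,v=ray(t,np.array(c)/2.7+[190,90]); print(n,[(o-v*(o[2]-z)/v[2]).round(3)[:2].tolist() for z in(0,.056)])
E
```

```text
[ 0.4292  0.0606  0.019  -0.847   0.5935] [[-1.5, 0.8], [-0.1, 2.7], [1.5, -4.5], [0.2, -0.7], [0.9, -1.0], [-2.4, -0.9], [-0.2, 0.3], [-1.5, 0.4], [2.0, 0.2], [0.4, -1.4], [3.8, 0.2], [0.5, -0.2]]
[ 0.4299  0.0594  0.0179 -0.8436  0.6109] [[-1.8, 0.9], [-0.3, 2.7], [1.6, -4.4], [0.3, -0.7], [1.3, -1.0], [-1.9, -1.0], [-0.1, 0.2], [-1.4, 0.3], [2.0, 0.3], [0.4, -1.3], [3.7, 0.3], [0.4, -0.2]]
[[ 0.4683  0.0162  0.0975]
 [ 0.4744  0.0093  0.0844]
 [ 0.5312 -0.0544  0.1246]
 [ 0.4299  0.0594  0.0179]]
cams [-1.56845537e-07  2.11774457e-01  9.77318566e-01  3.81670259e-06] -48.33666644293071
cup_r [[0.377, -0.092], [0.375, -0.082]]
cup_l [[0.387, 0.307], [0.384, 0.297]]
mug [[0.683, 0.291], [0.665, 0.282]]
milk [[0.678, -0.012], [0.66, -0.006]]
edgeL [[0.577, -0.035], [0.564, -0.028]]
front [[0.343, -0.009], [0.342, -0.003]]
```

```bash
cat >> h.py <<'E'
def go(tcp,yang=None,n=1):
    """print shift (units .15 m) and turn (2pi) to tcp with tool y at world angle yang(deg)"""
    s=manip.state(); R=rot(); d=R.inv().apply(np.array(tcp)-s['tool_pos'])/.15
    y=R.apply([0,1,0]); a=np.degrees(np.arctan2(y[1],y[0])); tn=0 if yang is None else ((a-yang+180)%360-180)/360
    print('tcp',s['tool_pos'].round(4),'yang',a.round(2),'shift',d.round(4).tolist(),'turn',round(tn,4),'j',s['joint_pos'].round(2).tolist(),'t',round(s['time'],2))
def grasp(p,x=.098,z=.019,up=0): return pw(p,[[x,0,z]])[0]+[0,0,.006+up]
E
python3 - <<'E'
from h import *
p=np.load('p.npy'); g=grasp(p); print(g); go([g[0],g[1],.216],np.degrees(p[3])+90)
E
```

```text
[0.47602252 0.00756106 0.09572262]
tcp [0.2587 0.5689 0.2175] yang 65.55 shift [-2.8679, -2.807, 0.0101] turn 0.0663 j [1.03, 0.05, 1.61, 0.0, 1.48, -0.12] t 1.3
```

arm_command:
  moves:
    - [1,[-0.956,-0.936,0],0]
    - [1,[-0.956,-0.936,0],0]
    - [1,[-0.956,-0.936,0],0]
    - [1,[-0.956,-0.936,0],0]
    - [1,[-0.956,-0.936,0],0]
    - [1,[-0.956,-0.936,0],0]

```text
time: 1.8
tool_pos: [0.3329, 0.3776, 0.2176]
tool_rot: [0.001, 0.214, 0.977, -0.001]
contact_force: [0.8, 1.2, 0.1]
gripper_width: 1.002
grasp_force: 0.0
```

arm_command:
  moves:
    - [1,[-0.956,-0.936,0],0]
    - [1,[-0.956,-0.936,0],0]
    - [1,[-0.956,-0.936,0],0]
    - [1,[-0.956,-0.936,0],0]
    - [1,[-0.956,-0.936,0],0]
    - [1,[-0.956,-0.936,0],0]

```text
time: 2.3
tool_pos: [0.4053, 0.1904, 0.2178]
tool_rot: [0.001, 0.215, 0.977, -0.001]
contact_force: [-0.6, -0.3, 0.8]
gripper_width: 1.001
grasp_force: 0.0
```

arm_command:
  moves:
    - [1,[-0.956,-0.936,0],0.066]
    - [1,[-0.956,-0.936,0],0.066]
    - [1,[-0.956,-0.936,0],0.066]
    - [1,[-0.956,-0.936,0],0.066]
    - [1,[-0.956,-0.936,0],0.066]
    - [1,[-0.956,-0.936,0],0.066]
    - [1,[-0.956,-0.936,0],0.066]
    - [1,[-0.956,-0.936,0],0.066]

```text
time: 2.97
tool_pos: [0.4759, 0.0081, 0.2174]
tool_rot: [-0.0, 0.408, 0.913, 0.0]
contact_force: [-0.2, 0.2, -0.0]
gripper_width: 0.998
grasp_force: 0.0
```

```bash
python3 - <<'E'
from h import *
p=np.load('p.npy'); g=grasp(p); go([g[0],g[1],.216],np.degrees(p[3])+90)
d=grab('wrist','w1')
M=np.array([[186,23,32],[186,-23,32],[71,23,32],[71,-23,32],[71,30,41],[71,-30,41]])/1e3
q=proj(d,pw(p,M)); print(q.round(0).tolist())
im=cv2.imread('pics/w1.png')
for a in q: cv2.circle(im,tuple(int(v) for v in a),3,(0,0,255),1)
cv2.imwrite('pics/w1m.png',im)
E
```

```text
tcp [0.4759 0.0081 0.2174] yang 41.8 shift [-0.0032, -0.002, 0.0094] turn 0.0004 j [-0.14, -0.32, 1.95, 0.0, 1.51, -0.87] t 2.97
[[345.0, 290.0], [284.0, 290.0], [341.0, 152.0], [288.0, 152.0], [351.0, 147.0], [279.0, 147.0]]
```

View pics/w1m.png

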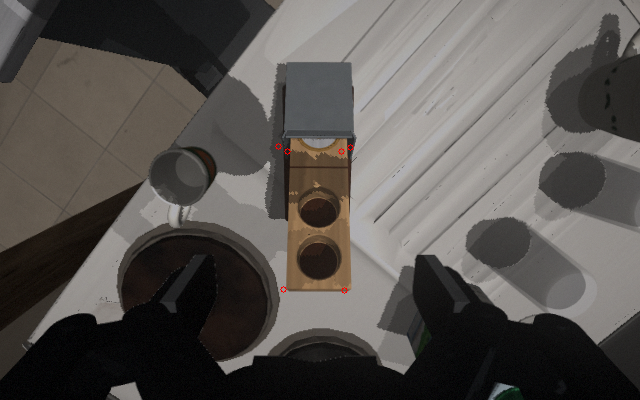

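The wrist view shows the tray at columns 288–351, its upper end at row 290 and the pocket roof at rows 62–137. I refit with this view.

```bash
python3 - <<'E'
from h import *
t=grab('top');s=grab('side');w=grab('wrist')
M=np.array([[186,23,32],[186,-23,32],[71,30,41],[71,-30,41],[-3,28,39.5],[-3,-28,39.5]])/1e3
T=np.array([[545,306],[582,346],[428,410],[482,457],[373,458],[427,510]])/2.7+[190,90]
S=np.array([[343,162],[388,145],[383,275],[441,256],[411,347],[470,325]])/3.+[220,110]
W=np.array([[351,291],[288,291],[355,137],[284,137],[352,63],[286,63]],float)
def f(p,off=0):
    m=M.copy(); 
    return np.r_[.5*(proj(t,pw(p,m))-T).ravel(),.5*(proj(s,pw(p,m))-S).ravel(),(proj(w,pw(p,m))-W).ravel()]
p0=np.load('p.npy')
for name,g,x0 in(('free',f,p0),('tilt',lambda q:f(np.r_[q,.6109]),p0[:4])):
    r=least_squares(g,x0,loss='soft_l1');print(name,r.x.round(4),g(r.x).reshape(-1,2).round(1).tolist())
p=np.r_[r.x,.6109];np.save('p1.npy',p); print(grasp(p),np.degrees(p[3])+90)
# tray-only triangulation of end corners using wrist+top+side
for i in(0,1):
    A=[];b=[]
    for d,P in((t,T),(s,S),(w,W)):
        o,v=ray(d,P[i]); q=np.eye(3)-np.outer(v,v);A.append(q);b.append(q@o)
    X=np.linalg.lstsq(np.vstack(A),np.hstack(b),rcond=None)[0]; print(X.round(4),pw(p,M[i]).round(4))
E
```

```text
free [ 0.4257  0.0696  0.0324 -0.8402  0.5843] [[-2.5, 0.2], [-1.6, 1.2], [-1.2, -2.0], [-1.6, -0.0], [-1.5, -0.0], [-3.0, 0.1], [0.1, -0.3], [-0.5, -0.3], [1.5, -0.1], [0.8, -1.0], [2.5, 0.0], [1.0, -0.3], [0.4, -0.5], [-0.6, -0.5], [2.1, 2.6], [-2.7, 2.5], [-0.6, -0.0], [0.5, -0.1]]
tilt [ 0.4263  0.0689  0.0328 -0.8403] [[-2.8, 0.4], [-1.9, 1.5], [-1.3, -1.9], [-1.8, 0.1], [-1.5, -0.1], [-3.0, 0.1], [0.3, -0.5], [-0.2, -0.5], [1.6, -0.1], [0.9, -1.0], [2.5, 0.0], [1.0, -0.3], [1.1, -0.5], [-1.1, -0.6], [2.4, 1.5], [-2.9, 1.4], [-0.7, 0.2], [0.5, 0.1]]
[0.47263031 0.01717875 0.11057838] 41.855937105609854
[ 0.538  -0.0257  0.1513] [[ 0.5329 -0.0156  0.1657]]
[ 0.5026 -0.0541  0.1549] [[ 0.4986 -0.0463  0.1657]]
```

arm_command:
  moves:
    - [1,[0,0.4,0],0]
    - [1,[0,0.4,0],0]
    - [1,[0,0.4,0],0]
    - [1,[0,0.4,0],0]

```text
time: 3.5
tool_pos: [0.5206, 0.0487, 0.2174]
tool_rot: [-0.0, 0.407, 0.913, -0.0]
contact_force: [0.1, -0.2, -0.9]
gripper_width: 1.0
grasp_force: 0.0
```

```bash
python3 - <<'E'
from h import *
import pickle
d=grab('wrist','w2'); pickle.dump(d,open('w2.pkl','wb'))
E
```

arm_command:
  moves:
    - [1,[0,-0.8,0],0]
    - [1,[0,-0.8,0],0]
    - [1,[0,-0.8,0],0]
    - [1,[0,-0.8,0],0]
    - [1,[0,-0.8,0],0]
    - [1,[0,-0.8,0],0]

```text
time: 4.05
tool_pos: [0.4312, -0.0326, 0.2178]
tool_rot: [0.001, 0.409, 0.913, 0.0]
contact_force: [-0.2, 0.2, 0.8]
gripper_width: 0.997
grasp_force: 0.0
```

```bash
python3 - <<'E'
from h import *
import pickle
d=grab('wrist','w3'); pickle.dump(d,open('w3.pkl','wb'))
a=cv2.imread('pics/w2.png');b=cv2.imread('pics/w3.png')
p=np.load('p.npy')
o=[]
for n,im in(('w2',a),('w3',b)):
    dd=pickle.load(open(n+'.pkl','rb')); c=proj(dd,pw(p,[[.093,0,.032]]))[0].round().astype(int); print(n,c)
    x0=max(0,min(640-200,c[0]-100));y0=max(0,c[1]-150);cr=im[y0:y0+270,x0:x0+200];print(x0,y0,cr.shape)
    o.append(cv2.resize(cr,(400,540),interpolation=2))
cv2.imwrite('pics/w23.png',np.hstack(o))
E
```

```text
w2 [243 176]
143 26 (270, 200, 3)
w3 [386 175]
286 25 (270, 200, 3)
```

View pics/w23.png

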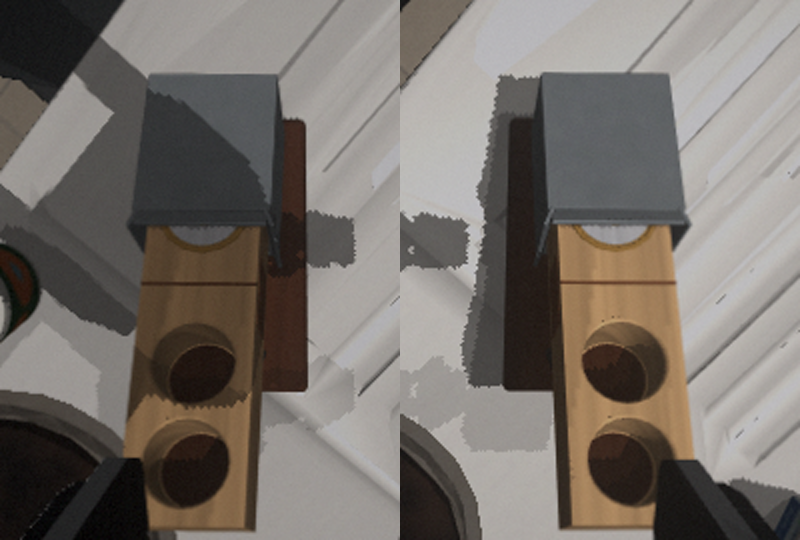

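Both views show the tray clearly: hole rims at crop (194,364), (187,464) and (624,362), (631,463), bridge line at row 283, and roof lower edge at row 74. I triangulate these.

```bash
python3 - <<'E'
from h import *
import pickle
a=pickle.load(open('w2.pkl','rb'));b=pickle.load(open('w3.pkl','rb'))
P=dict(h1=((194.5,363.5),(624.5,362)),h2=((187,464),(631,463)),lineL=((140,283),(562,283)),lineR=((263,283),(676,283)),roofL=((148,74),(544,73)),roofR=((277,74),(668,73)),mouthR=((280,214),(686,213)),mouthL=((135,213),(553,210)))
R={}
for n,(u,v) in P.items():
    A=[];B=[]
    for d,q in((a,np.array(u)/2+[143,26]),(b,(np.array(v)-[400,0])/2+[286,25])):
        o,r=ray(d,q);Q=np.eye(3)-np.outer(r,r);A.append(Q);B.append(Q@o)
    X,res,_,_=np.linalg.lstsq(np.vstack(A),np.hstack(B),rcond=None); R[n]=X;print(n,X.round(4),np.sqrt(res).round(4))
v=R['h2']-R['h1'];print(np.linalg.norm(v),np.degrees(np.arcsin(v[2]/np.linalg.norm(v))),np.degrees(np.arctan2(v[1],v[0])))
for f in('p','p1'):
    p=np.load(f+'.npy'); print(f)
    for n in R: print(n,(pose(p).inv().apply(R[n]-p[:3])*1e3).round(1))
E
```

```text
h1 [0.4826 0.0055 0.1296] [0.0002]
h2 [ 0.5037 -0.0185  0.1506] [0.]
lineL [0.4468 0.0111 0.1148] [0.0002]
lineR [0.4832 0.0416 0.1071] [0.0002]
roofL [0.3896 0.0692 0.0679] [0.0001]
roofR [0.43   0.106  0.0624] [0.0003]
mouthR [0.4702 0.0653 0.0932] [0.0001]
mouthL [0.4268 0.0289 0.104 ] [0.0006]
0.03824658476836434 33.24489837755275 -48.696692409228326
p
h1 [125.7   3.6  48.3]
h2 [164.    3.4  47.1]
lineL [ 94.4 -19.5  52.2]
lineR [91.1 28.  45.1]
roofL [  0.7 -23.6  60.5]
roofR [-3.  31.  56.4]
mouthR [61.5 34.1 48.8]
mouthL [ 66.3 -22.6  58.6]
p1
h1 [124.9  -0.3  30.7]
h2 [163.2  -0.6  29.6]
lineL [ 93.5 -23.3  34.7]
lineR [90.4 24.1 27.5]
roofL [ -0.1 -27.2  42.9]
roofR [-3.7 27.5 38.8]
mouthR [60.8 30.3 31.2]
mouthL [ 65.5 -26.3  41. ]
```

```bash
python3 - <<'E'
from h import *
p=np.load('p1.npy'); p[2]-=.001; np.save('p2.npy',p); g=grasp(p); print(g)
go([g[0],g[1],.216],np.degrees(p[3])+90); go(g,np.degrees(p[3])+90)
E
```

```text
[0.47263031 0.01717875 0.10957838]
tcp [ 0.4315 -0.0323  0.2179] yang 41.8 shift [0.0633, 0.4245, 0.0126] turn -0.0002 j [-0.25, -0.44, 2.04, 0.0, 1.54, -0.98] t 4.1
tcp [ 0.4315 -0.0323  0.2179] yang 41.8 shift [0.0637, 0.4241, 0.7221] turn -0.0002 j [-0.25, -0.44, 2.04, 0.0, 1.54, -0.98] t 4.1
```

arm_command:
  moves:
    - [1,[0.063,0.424,0],0]
    - [1,[0.063,0.424,0],0]
    - [1,[0.063,0.424,0.2],0]
    - [1,[0.063,0.424,0.4],0]
    - [1,[0.063,0.424,0.55],0]
    - [1,[0.063,0.424,0.65],0]
    - [1,[0.063,0.424,0.72],0]
    - [1,[0.063,0.424,0.72],0]

```text
time: 4.77
tool_pos: [0.4709, 0.0178, 0.1067]
tool_rot: [-0.003, 0.408, 0.913, -0.001]
contact_force: [-0.3, 1.2, 0.8]
gripper_width: 0.998
grasp_force: 0.0
```

```bash
python3 - <<'E'
from h import *
p=np.load('p2.npy'); go(grasp(p),np.degrees(p[3])+90); print(manip.state()['contact_force'])
grab('wrist','w4')
E
```

```text
tcp [0.4709 0.0178 0.1067] yang 41.87 shift [-0.0106, 0.0058, -0.0194] turn 0.0 j [-0.12, -0.23, 2.07, 0.0, 1.31, -0.85] t 4.77
[-0.25069735  1.17823047  0.758304  ]
```

View pics/w4.png

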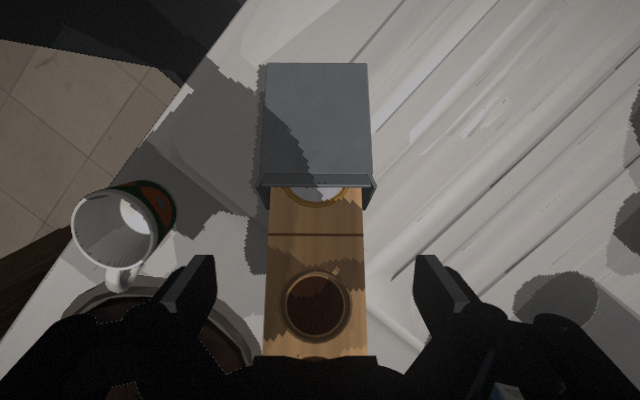

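The open fingers straddle the bare tray section, centred (fingers at columns 216 and 414, tray centre at 316). I close the gripper.

arm_command:
  moves:
    - [-1,[-0.01,0,-0.01],0]
    - [-1,[-0.01,0,-0.01],0]
    - [-1,[-0.01,0,-0.01],0]
    - [-1,[-0.01,0,-0.01],0]
    - [-1,[-0.01,0,-0.01],0]
    - [-1,[-0.01,0,-0.01],0]
    - [-1,[-0.01,0,-0.01],0]
    - [-1,[-0.01,0,-0.01],0]

```text
time: 5.48
tool_pos: [0.4737, 0.016, 0.1117]
tool_rot: [0.0, 0.408, 0.913, 0.0]
contact_force: [-1.1, 2.6, 5.2]
gripper_width: 0.0
grasp_force: 2.9
```

```bash
python3 - <<'E'
from h import *
import pickle
s=grab('side');t=grab('top');w=grab('wrist','w5')
a=s['frame'][140:250,290:410,::-1];b=t['frame'][190:290,310:430,::-1]
cv2.imwrite('pics/c5.png',np.vstack([np.hstack([cv2.resize(a,(400,330)),cv2.resize(b,(400,330))]),np.hstack([cv2.resize(w['frame'][50:330,150:470,::-1],(300,262)),np.zeros((262,500,3),np.uint8)])]))
p=np.load('p2.npy');print(proj(s,grasp(p)),proj(t,grasp(p)))
E
```

```text
[[353.08946166 188.50876709]] [[367.75307607 237.70185738]]
```

View pics/c5.png

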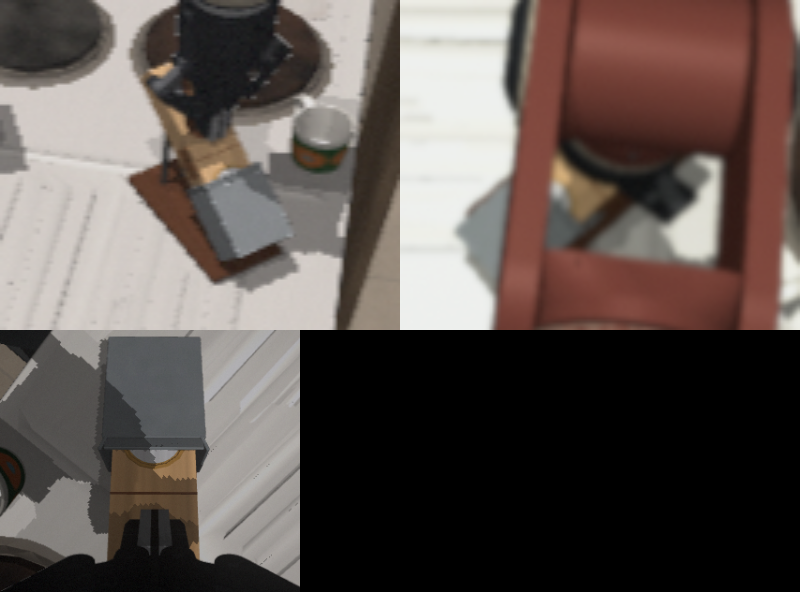

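```bash
python3 - <<'E'
from h import *
import pickle
w=grab('wrist');s=grab('side');t=grab('top');st=manip.state();R=rot();tp=st['tool_pos']
for z in(.025,.006,.0):
    X=tp+R.apply([0,0,z]); print(z,X.round(4),proj(w,X).round(1),proj(s,X).round(1),proj(t,X).round(1))
for n in('w2.pkl','w3.pkl'):
    d=pickle.load(open(n,'rb'));print(n,(-np.array(d['R']).T@d['t']).round(4),{k:d[k] for k in d if k not in('frame','R','t')})
print((-np.array(w['R']).T@w['t']).round(4),R.inv().apply(-np.array(w['R']).T@w['t']-tp).round(4),(np.array(w['R'])@R.as_matrix()).round(3),st['contact_force'],st['time'])
E
```

```text
0.025 [0.4737 0.016  0.0867] [[315.  230.6]] [[352.2 193.4]] [[367.4 238.8]]
0.006 [0.4737 0.016  0.1057] [[315.  244.3]] [[352.7 189. ]] [[368.2 237.5]]
0.0 [0.4737 0.016  0.1117] [[315.  249.3]] [[352.9 187.6]] [[368.4 237.1]]
w2.pkl [0.4712 0.1039 0.3742] {'fx': 337.54707501977657, 'fy': 337.54707501977657, 'cx': 314.5456094481471, 'cy': 197.4982511247418, 'k1': -0.03879885750985863, 'shot': 10}
w3.pkl [0.3816 0.0227 0.3746] {'fx': 337.54707501977657, 'fy': 337.54707501977657, 'cx': 314.5456094481471, 'cy': 197.4982511247418, 'k1': -0.03879885750985863, 'shot': 11}
[0.4242 0.0711 0.2685] [ 0.0741 -0.     -0.1568] [[ 0.     1.     0.001]
 [-0.958  0.    -0.285]
 [-0.285 -0.001  0.958]] [-2.37477389  2.14097567  5.12832303] 5.7833
```

The closed fingers rest on top of the tray. In both the wrist and side images the fingertips appear about 30 mm higher than the stated tool geometry puts them. I open, go lower in small steps, and watch the force.

arm_command:
  moves:
    - [1,[0,0,-0.05],0]
    - [1,[0,0,-0.05],0]
    - [1,[0,0,-0.05],0]
    - [1,[0,0,-0.05],0]
    - [1,[0,0,-0.05],0]
    - [1,[0,0,-0.05],0]
    - [1,[0,0,0.0],0]
    - [1,[0,0,0.05],0]
    - [1,[0,0,0.1],0]
    - [1,[0,0,0.1],0]

```text
time: 6.62
tool_pos: [0.4716, 0.016, 0.0932]
tool_rot: [-0.002, 0.408, 0.913, -0.001]
contact_force: [-0.2, 0.4, -0.2]
gripper_width: 0.997
grasp_force: 0.0
```

```bash
python3 - <<'E'
from h import *
p=np.load('p2.npy'); go(grasp(p)); print(manip.state()['contact_force'])
s=grab('side');w=grab('wrist')
cv2.imwrite('pics/c6.png',np.hstack([cv2.resize(s['frame'][140:240,300:400,::-1],(400,400),interpolation=2),cv2.resize(w['frame'][50:370,170:470,::-1],(400,427),interpolation=2)[:400]]))
tp=manip.state()['tool_pos'];R=rot()
for z in(.012,-.02):print(z,proj(w,tp+R.apply([[.011,.0425,z],[.011,-.0425,z]])).round(0).tolist(),proj(s,tp+R.apply([[0,.0425,z],[0,-.0425,z]])).round(0).tolist())
E
```

```text
tcp [0.4716 0.016  0.0932] yang 41.78 shift [0.0017, 0.0104, -0.1089] turn 0 j [-0.12, -0.21, 2.07, -0.0, 1.28, -0.85] t 6.62
[-0.21860958  0.38450261 -0.19108682]
0.012 [[396.0, 222.0], [236.0, 222.0]] [[340.0, 200.0], [365.0, 189.0]]
-0.02 [[412.0, 248.0], [220.0, 248.0]] [[340.0, 193.0], [366.0, 181.0]]
```

View pics/c6.png

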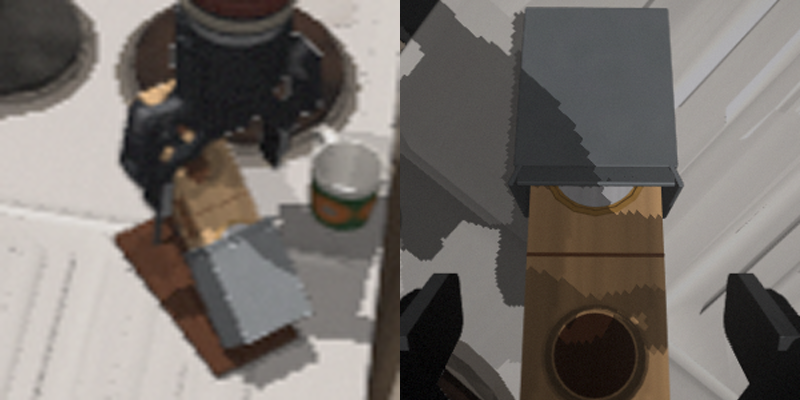

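The fingertips when open sit at about z = -0.022 in the tool frame, 34 mm behind the stated place, and both cameras agree. I descend 13 mm more and grip.

arm_command:
  moves:
    - [1,[0.0,0.0,0.045],0]
    - [1,[0,0.0,0.09],0]
    - [1,[0,0,0.09],0]
    - [-1,[0,0,0.09],0]
    - [-1,[0,0,0.09],0]
    - [-1,[0,0,0.09],0]
    - [-1,[0,0,0.09],0]
    - [-1,[0,0,0.09],0]
    - [-1,[0,0,0.09],0]
    - [-1,[0,0,0.09],0]

```text
time: 7.55
tool_pos: [0.4739, 0.0157, 0.0833]
tool_rot: [0.001, 0.408, 0.913, 0.0]
contact_force: [-0.5, 0.9, 3.0]
gripper_width: 0.525
grasp_force: 63.6
```

arm_command:
  moves:
    - [-1,[-0.055,0,-0.038],0]
    - [-1,[-0.11,0,-0.076],0]
    - [-1,[-0.164,0,-0.115],0]
    - [-1,[-0.218,0,-0.153],0]
    - [-1,[-0.273,0,-0.191],0]
    - [-1,[-0.328,0,-0.229],0]
    - [-1,[-0.382,0,-0.267],0]
    - [-1,[-0.437,0,-0.306],0]
    - [-1,[-0.491,0,-0.344],0]
    - [-1,[-0.546,0,-0.382],0]
    - [-1,[-0.546,0,-0.382],0]
    - [-1,[-0.546,0,-0.382],0]

```text
time: 8.55
tool_pos: [0.5291, -0.0464, 0.1412]
tool_rot: [0.001, 0.409, 0.913, -0.0]
contact_force: [-1.3, -1.1, 6.2]
gripper_width: 0.525
grasp_force: 63.6
```

```bash
python3 - <<'E'
from h import *
p=np.load('p2.npy'); go(grasp(p),np.degrees(p[3])+90); print(manip.state()['contact_force'])
s=grab('side');w=grab('wrist')
cv2.imwrite('pics/c7.png',np.hstack([cv2.resize(s['frame'][120:240,290:410,::-1],(400,400),interpolation=2),cv2.resize(w['frame'][50:400,145:495,::-1],(400,400),interpolation=2)]))
E
```

```text
tcp [ 0.5291 -0.0464  0.1412] yang 41.76 shift [0.5675, 0.0015, 0.209] turn -0.0003 j [-0.23, -0.11, 1.91, -0.0, 1.35, -0.96] t 8.55
[-1.25387824 -1.06568779  6.2330053 ]
```

View pics/c7.png

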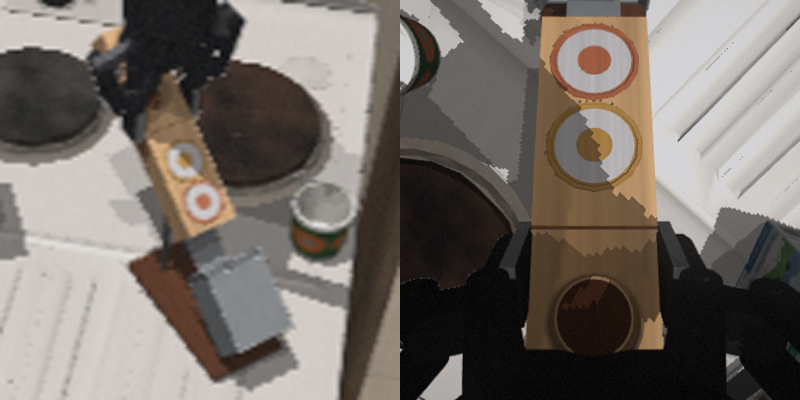

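The tray is clear of the pocket with both capsules visible and level in the grip. I lift it, shift it back above the pocket and turn it half round in two quarter turns.

arm_command:
  moves:
    - [-1,[0,0,-0.2],0]
    - [-1,[0,0,-0.4],0]
    - [-1,[0,0,-0.6],0]
    - [-1,[0,0,-0.8],0]
    - [-1,[0.2,0,-0.8],0]
    - [-1,[0.4,0,-0.8],0]
    - [-1,[0.6,0,-0.8],0]
    - [-1,[0.8,0,-0.8],0]
    - [-1,[0.9,0,-0.8],0]
    - [-1,[0.9,0,-0.8],0]

```text
time: 9.48
tool_pos: [0.4367, 0.0568, 0.2593]
tool_rot: [0.0, 0.407, 0.913, 0.0]
contact_force: [-0.2, -0.5, -1.4]
gripper_width: 0.528
grasp_force: 63.0
```

arm_command:
  moves:
    - [-1,[0,0,0],0.02]
    - [-1,[0,0,0],0.04]
    - [-1,[0,0,0],0.06]
    - [-1,[0,0,0],0.08]
    - [-1,[0,0,0],0.1]
    - [-1,[0,0,0],0.12]
    - [-1,[0,0,0],0.14]
    - [-1,[0,0,0],0.16]
    - [-1,[0,0,0],0.18]
    - [-1,[0,0,0],0.2]
    - [-1,[0,0,0],0.22]
    - [-1,[0,0,0],0.24]
    - [-1,[0,0,0],0.25]
    - [-1,[0,0,0],0.25]

```text
time: 10.65
tool_pos: [0.4387, 0.0544, 0.2593]
tool_rot: [0.001, 0.935, 0.356, -0.0]
contact_force: [-0.0, 0.2, -1.6]
gripper_width: 0.527
grasp_force: 62.9
```

arm_command:
  moves:
    - [-1,[0,0,0],0.02]
    - [-1,[0,0,0],0.04]
    - [-1,[0,0,0],0.06]
    - [-1,[0,0,0],0.08]
    - [-1,[0,0,0],0.1]
    - [-1,[0,0,0],0.12]
    - [-1,[0,0,0],0.14]
    - [-1,[0,0,0],0.16]
    - [-1,[0,0,0],0.18]
    - [-1,[0,0,0],0.2]
    - [-1,[0,0,0],0.22]
    - [-1,[0,0,0],0.24]
    - [-1,[0,0,0],0.25]
    - [-1,[0,0,0],0.25]

```text
time: 11.82
tool_pos: [0.4385, 0.0547, 0.2595]
tool_rot: [0.0, 0.913, -0.408, 0.0]
contact_force: [0.1, 0.5, -2.3]
gripper_width: 0.526
grasp_force: 62.9
```

```bash
cat >> h.py <<'E'
OFF=.030  # grip axis stands this far above the reported TCP (tool z = -OFF)
def gw(): return manip.state()['tool_pos']+[0,0,OFF]
def gp(p): return pose(p).inv().apply(gw()-p[:3])
E
python3 - <<'E'
from h import *
p=np.load('p2.npy'); print('grip in pocket',gp(p).round(4))
t=pw(p,[[.031,0,.058]])[0]-[0,0,OFF]; print(t); go(t,np.degrees(p[3])-90); print(manip.state()['contact_force'],manip.state()['grasp_force'])
E
```

```text
grip in pocket [ 0.1631 -0.0004  0.2004]
[0.42108285 0.07471829 0.06709301]
tcp [0.4385 0.0547 0.2595] yang -138.2 shift [-0.1774, -0.0029, 1.2825] turn -0.0002 j [-0.04, -0.43, 1.96, -0.0, 1.61, 2.37] t 11.82
[ 0.06140462  0.53985308 -2.32792674] 62.93345332145691
```

arm_command:
  moves:
    - [-1,[-0.177,0,0.1],0]
    - [-1,[-0.177,0,0.25],0]
    - [-1,[-0.177,0,0.4],0]
    - [-1,[-0.177,0,0.55],0]
    - [-1,[-0.177,0,0.667],0]
    - [-1,[-0.177,0,0.667],0]

```text
time: 12.32
tool_pos: [0.4177, 0.0748, 0.155]
tool_rot: [0.002, 0.913, -0.407, -0.003]
contact_force: [-0.2, 0.5, -1.8]
gripper_width: 0.527
grasp_force: 62.9
```

arm_command:
  moves:
    - [-1,[0,0,0.05],0]
    - [-1,[0,0,0.1],0]
    - [-1,[0,0,0.15],0]
    - [-1,[0,0,0.2],0]
    - [-1,[0,0,0.25],0]
    - [-1,[0,0,0.3],0]
    - [-1,[0,0,0.3],0]

```text
time: 12.9
tool_pos: [0.424, 0.0757, 0.1189]
tool_rot: [-0.002, 0.913, -0.408, 0.004]
contact_force: [-0.6, 2.1, 10.1]
gripper_width: 0.528
grasp_force: 65.3
```

```bash
python3 - <<'E'
from h import *
p=np.load('p2.npy'); print('grip in pocket',gp(p).round(4)); print(manip.state()['ft_torque'])
s=grab('side');w=grab('wrist')
cv2.imwrite('pics/c8.png',np.hstack([cv2.resize(s['frame'][130:250,300:420,::-1],(400,400),interpolation=2),cv2.resize(w['frame'][50:400,145:495,::-1],(400,400),interpolation=2)]))
E
```

```text
grip in pocket [0.0617 0.0028 0.0998]
[-0.00893687 -0.32853469  0.12303185]
```

View pics/c8.png

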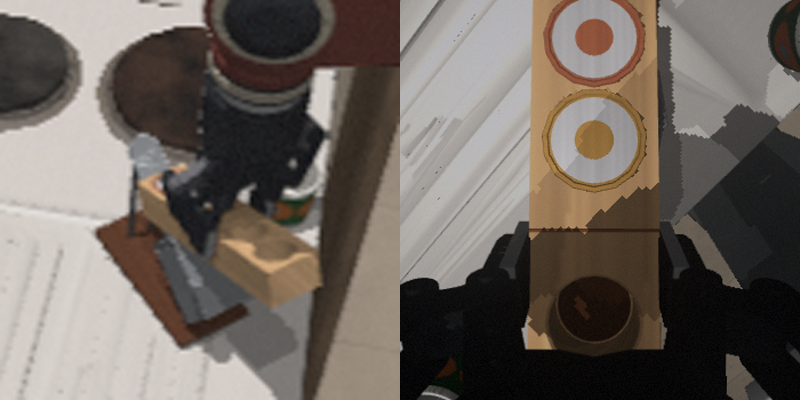

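arm_command:
  moves:
    - [-1,[0,0,0.03],0]
    - [-1,[0,0,0.06],0]
    - [-1,[0,0,0.09],0]
    - [-1,[0,0,0.12],0]
    - [-1,[0,0,0.14],0]
    - [-1,[0,0,0.14],0]

```text
time: 13.5
tool_pos: [0.4246, 0.0766, 0.0995]
tool_rot: [-0.003, 0.913, -0.408, 0.004]
contact_force: [-4.7, 5.8, 17.1]
gripper_width: 0.527
grasp_force: 70.1
```

arm_command:
  moves:
    - [-1,[0,0,0.03],0]
    - [-1,[0,0,0.06],0]
    - [-1,[0,0,0.08],0]
    - [-1,[0,0,0.1],0]
    - [-1,[0,0,0.1],0]

```text
time: 13.92
tool_pos: [0.4233, 0.0783, 0.0837]
tool_rot: [-0.004, 0.913, -0.408, 0.001]
contact_force: [-7.7, 13.6, 16.8]
gripper_width: 0.521
grasp_force: 77.6
```

```bash
python3 - <<'E'
from h import *
p=np.load('p2.npy'); print('grip in pocket',gp(p).round(4)); print(manip.state()['ft_torque'])
s=grab('side');w=grab('wrist')
cv2.imwrite('pics/c9.png',np.hstack([cv2.resize(s['frame'][130:250,300:420,::-1],(400,400),interpolation=2),cv2.resize(w['frame'][50:400,145:495,::-1],(400,400),interpolation=2)]))
E
```

```text
grip in pocket [0.0396 0.004  0.0723]
[1.52850183 0.74668395 0.06098323]
```

View pics/c9.png

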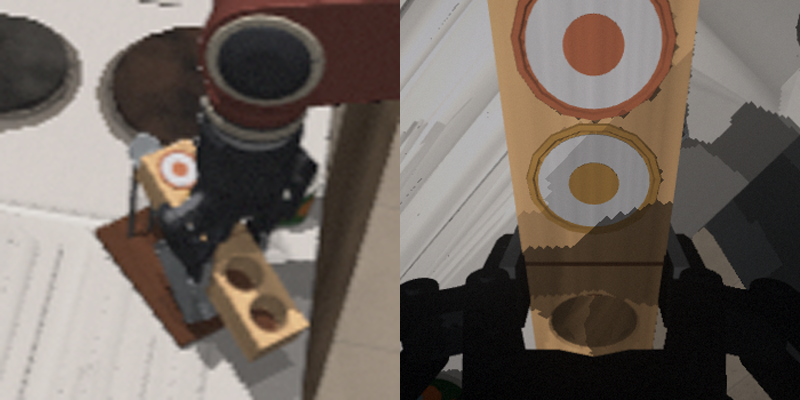

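The side view shows the tray pivoted over the pocket's mouth edge, capsule end now up and nearly flush with the roof (capsules at crop (594,184) and (594,44), bridge line at row 264). I compute the tray angle from these rows.

```bash
cat >> h.py <<'E'
def fit_tray(w,rows):
    """rows: image rows of orange,gold capsule centres and bridge line -> tray origin (x,z) in tool frame, angle up of capsule end"""
    tp=manip.state()['tool_pos'];R=rot()
    L=np.array([[-.070,.0335],[-.032,.0335],[0,.032]])
    def pts(q):
        c,s=np.cos(q[2]),np.sin(q[2]); x=-L[:,0];z=L[:,1]
        return np.c_[q[0]+x*c-z*s,np.zeros(3),q[1]-(x*s+z*c)]
    f=lambda q:proj(w,tp+R.apply(pts(q)))[:,1]-rows
    r=least_squares(f,[0,0,.3],x_scale=[.01,.01,.1]); return r.x,f(r.x)
def rows_wrist(w,x0=280,x1=350):
    h=cv2.cvtColor(w['frame'],cv2.COLOR_RGB2HSV)[:, :].astype(int); return h
E
python3 - <<'E'
from h import *
w=grab('wrist')
for n,r in(('c8',[83,171.6,251]),('c9',[88.5,211,281])):
    q,e=fit_tray(w,np.array(r)); print(n,q[:2].round(4),np.degrees(q[2]).round(1),e.round(1))
f=w['frame'].astype(int); c=f[:,300:330].mean(1)
for y in range(50,300,6): print(y,c[y].round().astype(int).tolist(),end=' ')
E
```

```text
c8 [-0.0005 -0.0042] -23.3 [ 0. -0.  0.]
c9 [ 0.014  -0.0153] 14.5 [0. 0. 0.]
50 [159, 156, 158] 56 [159, 156, 158] 62 [147, 125, 117] 68 [138, 81, 58] 74 [138, 81, 58] 80 [138, 81, 58] 86 [138, 81, 58] 92 [138, 81, 58] 98 [138, 81, 58] 104 [138, 81, 58] 110 [139, 81, 58] 116 [157, 148, 147] 122 [159, 157, 158] 128 [159, 156, 158] 134 [159, 156, 158] 140 [159, 157, 158] 146 [131, 78, 55] 152 [137, 80, 57] 158 [118, 88, 51] 164 [123, 91, 50] 170 [144, 141, 142] 176 [134, 131, 132] 182 [133, 130, 131] 188 [133, 130, 131] 194 [120, 99, 73] 200 [120, 89, 49] 206 [120, 89, 49] 212 [120, 90, 49] 218 [120, 89, 48] 224 [121, 90, 50] 230 [132, 130, 131] 236 [132, 130, 131] 242 [113, 111, 112] 248 [86, 65, 38] 254 [85, 66, 44] 260 [73, 57, 40] 266 [67, 53, 37] 272 [67, 52, 36] 278 [64, 49, 34] 284 [66, 51, 36] 290 [65, 50, 35] 296 [65, 50, 35]
```

arm_command:
  moves:
    - [-1,[0,0,0.02],0]
    - [-1,[0,0,0.04],0]
    - [-1,[0,0,0.06],0]
    - [-1,[0,0,0.06],0]

```text
time: 14.4
tool_pos: [0.423, 0.0786, 0.0741]
tool_rot: [-0.005, 0.913, -0.408, 0.001]
contact_force: [-6.3, 13.9, 15.8]
gripper_width: 0.527
grasp_force: 84.6
```

```bash
cat >> h.py <<'E'
def dots(w):
    f=w['frame'].astype(int)[:,300:330].mean(1); g=f[:,0]-f[:,2]
    return [int(round(v)) for v in f[:,0]], g
def runs(w):
    f=w['frame'].astype(int)[:,300:330].mean(1); r=(f[:,0]-f[:,2])>25*f[:,0]/130; out=[];s=None
    for y in range(400):
        if r[y] and s is None: s=y
        if not r[y] and s is not None: out.append((s,y-1,f[s:y].mean(0).round().astype(int).tolist()));s=None
    return [o for o in out if o[1]-o[0]>3]
def line(w):
    f=w['frame'].astype(float)
    return [(y,round(v,1)) for y,v in enumerate((f[:,270:360,1].mean(1)-0.5*(np.roll(f[:,270:360,1].mean(1),4)+np.roll(f[:,270:360,1].mean(1),-4)))) if v<-6 and 220<y<330]
E
python3 - <<'E'
from h import *
w=grab('wrist')
q,e=fit_tray(w,np.array([101.6,176.9,248.6])); print('c7',q[:2].round(4),np.degrees(q[2]).round(1))
print(runs(w),line(w)); p=np.load('p2.npy');print(gp(p).round(4))
E
```

```text
c7 [-0.0081  0.0039] -31.1
[(0, 58, [127, 93, 65]), (99, 152, [130, 78, 57]), (180, 200, [114, 78, 51]), (222, 251, [110, 83, 47]), (267, 384, [63, 48, 34])] [(245, np.float64(-7.0)), (246, np.float64(-6.3)), (291, np.float64(-22.8)), (292, np.float64(-23.1)), (293, np.float64(-15.7))]
[0.0338 0.004  0.0647]
```

```bash
python3 - <<'E'
from h import *
w=grab('wrist')
q,e=fit_tray(w,np.array([125.5,236.5,292])); print(q[:2].round(4),np.degrees(q[2]).round(1))
# tray pose in pocket frame
p=np.load('p2.npy');tp=manip.state()['tool_pos'];R=rot()
for n,l in dict(org=(0,0),cap=(.093,.0),emp=(-.093,0)).items():
    c,s=np.cos(q[2]),np.sin(q[2]);x,z=l
    X=tp+R.apply([q[0]+x*c-z*s,0,q[1]-(x*s+z*c)]); print(n,X.round(3),(pose(p).inv().apply(X-p[:3])*1e3).round(1))
E
```

```text
[ 0.0146 -0.0174] 24.1
org [0.433 0.068 0.091] [38.4  3.8 45.9]
cap [0.489 0.004 0.129] [129.7   3.5  28. ]
emp [0.376 0.131 0.054] [-52.8   4.2  63.7]
```

arm_command:
  moves:
    - [-1,[0,0,0.02],0]
    - [-1,[0,0,0.04],0]
    - [-1,[0,0,0.06],0]
    - [-1,[0,0,0.06],0]

```text
time: 14.83
tool_pos: [0.4237, 0.0781, 0.0661]
tool_rot: [-0.004, 0.913, -0.408, 0.002]
contact_force: [-7.9, 12.6, 21.1]
gripper_width: 0.522
grasp_force: 92.4
```

```bash
cat >> h.py <<'E'
def tray(p,ends=True):
    w=grab('wrist'); r=runs(w); l=line(w)
    ws=np.array([-v for y,v in l if y>255]); ly=(np.array([y for y,v in l if y>255])*ws).sum()/ws.sum()
    dt=[(a+b)/2 for a,b,c in r if 22<=b-a<=75 and a>3 and b<265]
    print('runs',r,'line',ly); return w,dt,ly
def report(p,w,rows):
    q,e=fit_tray(w,np.array(rows)); print(q[:2].round(4),np.degrees(q[2]).round(1))
    tp=manip.state()['tool_pos'];R=rot();c,s=np.cos(q[2]),np.sin(q[2])
    for n,x in dict(org=0,cap=.093,emp=-.093).items():
        X=tp+R.apply([q[0]+x*c,0,q[1]-x*s]); print(n,X.round(3),(pose(p).inv().apply(X-p[:3])*1e3).round(1))
E
python3 - <<'E'
from h import *
p=np.load('p2.npy');w,dt,ly=tray(p);print(dt,gp(p).round(4))
if len(dt)==2: report(p,w,dt+[ly])
E
```

```text
runs [(0, 113, [129, 97, 67]), (152, 197, [123, 72, 52]), (219, 234, [116, 78, 50]), (252, 273, [79, 59, 34]), (284, 356, [91, 70, 49]), (360, 381, [16, 14, 12])] line 289.1780346820809
[174.5] [0.0298 0.0042 0.0576]
```

```bash
python3 - <<'E'
from h import *
p=np.load('p2.npy');w=grab('wrist');print(line(w))
for ly in(300,304,308):
    report(p,w,[174.5,262.5,ly])
f=w['frame'].astype(int)[:,270:360].mean(1)
print([(y,f[y].round().astype(int).tolist()) for y in list(range(60,125,5))+list(range(284,330,3))])
E
```

```text
[(221, np.float64(-8.3)), (222, np.float64(-8.1)), (224, np.float64(-9.9)), (232, np.float64(-16.1)), (233, np.float64(-16.8)), (234, np.float64(-10.0)), (256, np.float64(-7.2)), (257, np.float64(-7.8)), (284, np.float64(-7.1)), (285, np.float64(-7.0)), (286, np.float64(-6.2)), (299, np.float64(-13.8)), (300, np.float64(-21.2)), (301, np.float64(-16.6))]
[ 0.0169 -0.0213] 34.3
org [0.435 0.065 0.087] [38.7  4.  40.8]
cap [0.486 0.008 0.14 ] [131.7   3.5  39.7]
emp [0.384 0.123 0.035] [-54.3   4.5  41.9]
[ 0.0094 -0.0146] 29.7
org [0.43  0.071 0.081] [28.6  4.  39.6]
cap [0.483 0.011 0.127] [121.2   3.6  31. ]
emp [0.376 0.131 0.035] [-64.    4.5  48.2]
[ 0.0015 -0.0082] 24.6
org [0.425 0.077 0.074] [18.5  4.1 38.9]
cap [0.481 0.014 0.113] [110.    3.7  22.1]
emp [0.368 0.14  0.036] [-72.9   4.5  55.8]
[(60, [128, 99, 69]), (65, [128, 100, 69]), (70, [147, 114, 79]), (75, [147, 114, 80]), (80, [148, 114, 80]), (85, [148, 115, 80]), (90, [148, 115, 81]), (95, [148, 116, 81]), (100, [136, 86, 60]), (105, [119, 69, 48]), (110, [114, 66, 46]), (115, [125, 99, 90]), (120, [137, 129, 128]), (284, [59, 46, 29]), (287, [58, 44, 29]), (290, [61, 47, 34]), (293, [61, 47, 34]), (296, [61, 48, 34]), (299, [48, 34, 23]), (302, [55, 42, 29]), (305, [61, 47, 33]), (308, [64, 50, 35]), (311, [76, 59, 41]), (314, [86, 66, 46]), (317, [84, 65, 45]), (320, [79, 61, 43]), (323, [83, 64, 45]), (326, [86, 66, 46]), (329, [92, 71, 49])]
```

arm_command:
  moves:
    - [-1,[0,0,0.01],0]
    - [-1,[0,0,0.015],0]
    - [-1,[0,0,0.015],0]

```text
time: 15.18
tool_pos: [0.4237, 0.0781, 0.066]
tool_rot: [-0.004, 0.913, -0.408, 0.001]
contact_force: [-16.0, 13.1, 33.7]
gripper_width: 0.526
grasp_force: 94.5
```

```bash
python3 - <<'E'
from h import *
p=np.load('p2.npy');w=grab('wrist');print(line(w)[-4:],runs(w),manip.state()['contact_force'])
E
```

```text
[(286, np.float64(-6.6)), (299, np.float64(-10.8)), (300, np.float64(-20.8)), (301, np.float64(-17.7))] [(0, 113, [129, 97, 67]), (152, 198, [123, 73, 53]), (220, 234, [116, 77, 48]), (252, 273, [80, 60, 35]), (284, 356, [91, 70, 49]), (360, 380, [16, 14, 12])] [-16.59179733  13.83093341  34.19810295]
```

```bash
python3 - <<'E'
from h import *
p=np.load('p2.npy');tp=manip.state()['tool_pos'];R=rot();Rp=pose(p)
loc=Rp.inv().apply(tp-p[:3]); np.save('ref.npy',loc); print(loc)
for d in([0,0,.03],[.15,0,.03],[.15,0,-.03],[.15,0,-.039]):
    t=loc+np.array(d);t[1]=0; print(d); go(Rp.apply(t)+p[:3],np.degrees(p[3])-90)
E
```

```text
[0.01253657 0.00420019 0.03295284]
[0, 0, 0.03]
tcp [0.4237 0.0781 0.066 ] yang -138.17 shift [-0.1149, 0.0268, -0.1639] turn -0.0001 j [0.0, -0.3, 2.19, 0.01, 1.24, 2.41] t 15.23
[0.15, 0, 0.03]
tcp [0.4237 0.0781 0.066 ] yang -138.17 shift [0.7034, 0.022, -0.7386] turn -0.0001 j [0.0, -0.3, 2.19, 0.01, 1.24, 2.41] t 15.23
[0.15, 0, -0.03]
tcp [0.4237 0.0781 0.066 ] yang -138.17 shift [0.9333, 0.0245, -0.4113] turn -0.0001 j [0.0, -0.3, 2.19, 0.01, 1.24, 2.41] t 15.23
[0.15, 0, -0.039]
tcp [0.4237 0.0781 0.066 ] yang -138.17 shift [0.9678, 0.0248, -0.3622] turn -0.0001 j [0.0, -0.3, 2.19, 0.01, 1.24, 2.41] t 15.23
```

arm_command:
  moves:
    - [-1,[-0.05,0,-0.1],0]
    - [-1,[-0.115,0.01,-0.18],0]
    - [-1,[0.0,0.01,-0.27],0]
    - [-1,[0.15,0.01,-0.38],0]
    - [-1,[0.3,0.01,-0.48],0]
    - [-1,[0.45,0.01,-0.59],0]
    - [-1,[0.6,0.01,-0.69],0]
    - [-1,[0.7,0.01,-0.76],0]
    - [-1,[0.7,0.01,-0.76],0]
    - [-1,[0.7,0.01,-0.76],0]

```text
time: 16.07
tool_pos: [0.4899, -0.0046, 0.1732]
tool_rot: [-0.0, 0.913, -0.409, 0.001]
contact_force: [0.1, 0.5, -1.7]
gripper_width: 0.523
grasp_force: 89.9
```

```bash
python3 - <<'E'
from h import *
p=np.load('p2.npy');Rp=pose(p);loc=np.load('ref.npy'); print(manip.state()['contact_force'])
for d in([.15,0,-.02],[.15,0,-.034],[.15,0,-.039]):
    t=loc+np.array(d);t[1]=0; go(Rp.apply(t)+p[:3],np.degrees(p[3])-90)
w=grab('wrist');print(line(w)[-5:],runs(w))
s=grab('side');print([manip.search_frame(s,n)[:1] for n in('capsule_tray','pocket')])
E
```

```text
[ 0.11425082  0.46708596 -1.6703812 ]
tcp [ 0.4899 -0.0046  0.1732] yang -138.26 shift [0.1905, -0.011, 0.2508] turn -0.0003 j [-0.16, -0.25, 1.97, 0.0, 1.42, 2.25] t 16.07
tcp [ 0.4899 -0.0046  0.1732] yang -138.26 shift [0.244, -0.0111, 0.3273] turn -0.0003 j [-0.16, -0.25, 1.97, 0.0, 1.42, 2.25] t 16.07
tcp [ 0.4899 -0.0046  0.1732] yang -138.26 shift [0.2631, -0.0111, 0.3546] turn -0.0003 j [-0.16, -0.25, 1.97, 0.0, 1.42, 2.25] t 16.07
[(285, np.float64(-6.3)), (298, np.float64(-7.0)), (299, np.float64(-21.8)), (300, np.float64(-22.3)), (301, np.float64(-12.2))] [(0, 109, [134, 100, 70]), (149, 195, [119, 70, 51]), (217, 232, [119, 80, 50]), (250, 271, [84, 63, 37]), (283, 357, [94, 73, 51]), (361, 381, [14, 12, 11])]
[[{'extent': [326.5, 124.1, 371.9, 186.5], 'confidence': 0.89}], [{'extent': [340.4, 169.7, 378.1, 228.3], 'confidence': 0.78}]]
```

arm_command:
  moves:
    - [-1,[0.08,-0.011,0.1],0]
    - [-1,[0.16,-0.011,0.2],0]
    - [-1,[0.24,-0.011,0.3],0]
    - [-1,[0.244,-0.011,0.327],0]
    - [-1,[0.244,-0.011,0.327],0]
    - [-1,[0.244,-0.011,0.327],0]

```text
time: 16.77
tool_pos: [0.5141, -0.0297, 0.1231]
tool_rot: [0.0, 0.913, -0.408, -0.001]
contact_force: [-0.7, -0.1, -1.1]
gripper_width: 0.525
grasp_force: 89.9
```

```bash
python3 - <<'E'
from h import *
p=np.load('p2.npy');Rp=pose(p);loc=np.load('ref.npy'); print(manip.state()['contact_force'])
for d in([.15,0,-.034],[.15,0,-.039]):
    t=loc+np.array(d);t[1]=0; go(Rp.apply(t)+p[:3],np.degrees(p[3])-90)
w=grab('wrist');l=[y for y,v in line(w) if y>294 and v<-10];r=[(a+b)/2 for a,b,c in runs(w) if a>140];print(l,runs(w))
report(p,w,[r[0],r[2],np.mean(l)])
E
```

```text
[-0.65408037 -0.12553989 -1.12505698]
tcp [ 0.5141 -0.0297  0.1231] yang -138.18 shift [0.0122, -0.0027, -0.0069] turn -0.0001 j [-0.2, -0.13, 1.96, 0.0, 1.32, 2.21] t 16.77
tcp [ 0.5141 -0.0297  0.1231] yang -138.18 shift [0.0314, -0.0027, 0.0204] turn -0.0001 j [-0.2, -0.13, 1.96, 0.0, 1.32, 2.21] t 16.77
[299, 300, 301] [(0, 109, [137, 102, 71]), (149, 195, [118, 70, 51]), (217, 232, [122, 82, 52]), (250, 271, [85, 64, 37]), (283, 357, [95, 73, 51]), (362, 377, [14, 12, 11])]
[ 0.0139 -0.0173] 32.4
org [ 0.524 -0.04   0.141] [ 1.826e+02 -1.000e-01  5.800e+00]
cap [ 0.576 -0.099  0.191] [ 2.755e+02 -1.000e-01  1.500e+00]
emp [0.472 0.018 0.091] [89.7 -0.  10. ]
```

arm_command:
  moves:
    - [-1,[0.012,0,0.01],0]
    - [-1,[0.012,0,0.02],0]
    - [-1,[0.012,0,0.025],0]
    - [-1,[0.012,0,0.025],0]

```text
time: 17.15
tool_pos: [0.5159, -0.0316, 0.1199]
tool_rot: [-0.0, 0.913, -0.408, 0.0]
contact_force: [0.5, 0.3, -2.1]
gripper_width: 0.529
grasp_force: 89.9
```

arm_command:
  moves:
    - [-1,[0,0,0.007],0]
    - [-1,[0,0,0.014],0]
    - [-1,[0,0,0.014],0]

```text
time: 17.4
tool_pos: [0.516, -0.0315, 0.1182]
tool_rot: [-0.0, 0.913, -0.408, -0.0]
contact_force: [-0.9, 0.4, 1.9]
gripper_width: 0.526
grasp_force: 90.3
```

arm_command:
  moves:
    - [-1,[0,0,0.01],0]
    - [-1,[0,0,0.015],0]
    - [-1,[0,0,0.015],0]

```text
time: 17.65
tool_pos: [0.5164, -0.0317, 0.1176]
tool_rot: [-0.0, 0.913, -0.408, 0.0]
contact_force: [-3.6, 0.7, 9.9]
gripper_width: 0.526
grasp_force: 91.4
```

```bash
cat > r.py <<'E'
from h import *
p=np.load('p2.npy');Rp=pose(p);loc=np.load('ref.npy');st=manip.state()
l2=Rp.inv().apply(st['tool_pos']-p[:3]);print('d from ref mm',((l2-loc)*1e3).round(1),'y',(l2[1]*1e3).round(1),'F pocket',Rp.inv().apply(st['contact_force']).round(1),'tq',Rp.inv().apply(st['ft_torque']).round(2),'t',round(st['time'],2))
w=grab('wrist');l=[y for y,v in line(w) if y>290 and v<-10];r=[(a+b)/2 for a,b,c in runs(w) if a>100 and c[0]>60];print(l,runs(w))
try: report(p,w,[r[0],r[2],np.mean(l)])
except Exception as e: print(e)
E
python3 r.py
```

```text
d from ref mm [147.3  -4.2 -40.1] y -0.0 F pocket [ 3.3 -2.2  9.8] tq [-0.5   1.08  0.38] t 17.65
[298, 299, 300] [(0, 105, [137, 103, 72]), (145, 191, [121, 71, 52]), (214, 230, [122, 83, 54]), (248, 270, [92, 69, 40]), (282, 360, [95, 73, 51]), (362, 370, [14, 12, 11]), (374, 378, [13, 11, 10])]
[ 0.016  -0.0198] 32.8
org [ 0.527 -0.044  0.137] [ 1.843e+02 -0.000e+00 -1.000e-01]
cap [ 0.579 -0.102  0.188] [ 2.772e+02 -1.000e-01 -3.600e+00]
emp [0.475 0.015 0.087] [91.4  0.1  3.5]
```

arm_command:
  moves:
    - [-1,[0,0,-0.012],0]
    - [-1,[-0.027,0,0.007],0]
    - [-1,[-0.055,0,0.026],0]
    - [-1,[-0.082,0,0.045],0]
    - [-1,[-0.109,0,0.064],0]
    - [-1,[-0.137,0,0.084],0]
    - [-1,[-0.164,0,0.103],0]
    - [-1,[-0.164,0,0.103],0]

```text
time: 18.37
tool_pos: [0.4987, -0.0123, 0.0993]
tool_rot: [-0.0, 0.913, -0.408, -0.001]
contact_force: [-1.8, 2.1, 3.5]
gripper_width: 0.527
grasp_force: 90.6
```

```bash
python3 r.py
```

```text
d from ref mm [115.2  -4.4 -40. ] y -0.2 F pocket [-0.3  0.   4.5] tq [ 0.02  0.67 -0.11] t 18.37
[299, 300] [(0, 106, [131, 98, 68]), (145, 192, [116, 69, 51]), (215, 230, [117, 78, 49]), (249, 271, [83, 63, 36]), (282, 359, [90, 70, 48]), (362, 372, [13, 11, 10]), (374, 379, [12, 10, 9])]
[ 0.017  -0.0214] 33.4
org [ 0.51  -0.025  0.121] [153.9  -0.3   0.7]
cap [ 0.562 -0.083  0.172] [246.9  -0.3  -2.1]
emp [0.458 0.033 0.07 ] [61.  -0.2  3.5]
```

arm_command:
  moves:
    - [-1,[-0.029,0,0.019],0]
    - [-1,[-0.058,0,0.039],0]
    - [-1,[-0.086,0,0.059],0]
    - [-1,[-0.115,0,0.079],0]
    - [-1,[-0.144,0,0.099],0]
    - [-1,[-0.172,0,0.119],0]
    - [-1,[-0.2,0,0.139],0]
    - [-1,[-0.23,0,0.16],0]
    - [-1,[-0.23,0,0.16],0]

```text
time: 19.17
tool_pos: [0.4757, 0.0133, 0.0752]
tool_rot: [-0.0, 0.913, -0.408, -0.001]
contact_force: [-0.4, 3.1, 3.0]
gripper_width: 0.526
grasp_force: 90.6
```

```bash
python3 r.py
```

```text
d from ref mm [ 73.2  -4.5 -40. ] y -0.3 F pocket [-0.4  1.8  3.9] tq [ 0.13  0.76 -0.16] t 19.17
[299, 300] [(0, 106, [126, 94, 65]), (145, 192, [115, 68, 50]), (215, 230, [112, 74, 46]), (249, 271, [79, 59, 34]), (282, 347, [69, 53, 37])]
[ 0.0169 -0.0214] 33.4
org [0.487 0.001 0.097] [111.9  -0.4   0.7]
cap [ 0.539 -0.057  0.148] [204.8  -0.4  -2.1]
emp [0.435 0.059 0.045] [18.9 -0.3  3.4]
```

arm_command:
  moves:
    - [1,[0,0,0],0]
    - [1,[0,0,0],0]
    - [1,[0,0,0],0]
    - [1,[0,0,0],0]
    - [1,[0,0,0],0]
    - [1,[0,0,0],0]
    - [1,[0,0,-0.2],0]
    - [1,[0,0,-0.4],0]
    - [1,[0,0,-0.6],0]
    - [1,[0,0,-0.6],0]

```text
time: 20.05
tool_pos: [0.4806, 0.0118, 0.1732]
tool_rot: [-0.002, 0.913, -0.408, 0.006]
contact_force: [0.4, -0.5, 1.0]
gripper_width: 1.001
grasp_force: 0.0
```

```bash
python3 - <<'E'
from h import *
p=np.load('p2.npy');go(manip.state()['tool_pos'],np.degrees(p[3])-90)
w=grab('wrist','w11');f=w['frame'].astype(int)
for off in(0,.019): # predicted capsule centres if org at 93+off
    X=[[.093+off+x,0,.0335] for x in(.070,.032)]+[[.186+off,0,.032],[.186+off,.023,.032]]
    print(off,proj(w,pw(p,X)).round(0).tolist())
m=f[:,:,0]-f[:,:,2]; hsv=cv2.cvtColor(w['frame'],cv2.COLOR_RGB2HSV)
print([r for r in runs(w)])
o=((hsv[:,:,1]>130)&(hsv[:,:,0]<11)).astype(np.uint8)
n,_,st,c=cv2.connectedComponentsWithStats(o);print([(st[i].tolist(),c[i].round(1).tolist()) for i in range(1,n) if st[i][4]>150])
o=((hsv[:,:,1]>120)&(hsv[:,:,0]>=16)&(hsv[:,:,0]<24)).astype(np.uint8)
n,_,st,c=cv2.connectedComponentsWithStats(o);print([(st[i].tolist(),c[i].round(1).tolist()) for i in range(1,n) if st[i][4]>150])
E
```

```text
tcp [0.4806 0.0118 0.1732] yang -138.21 shift [0.0, 0.0, 0.0] turn -0.0002 j [-0.13, -0.28, 2.0, -0.0, 1.42, 2.28] t 20.05
0 [[319.0, 167.0], [318.0, 209.0], [319.0, 131.0], [272.0, 131.0]]
0.019 [[319.0, 140.0], [319.0, 190.0], [319.0, 98.0], [267.0, 98.0]]
[(95, 146, [112, 86, 62]), (159, 175, [95, 69, 60]), (185, 195, [100, 74, 54]), (204, 215, [87, 73, 57]), (223, 260, [77, 61, 44])]
[([286, 141, 69, 49, 713], [320.8, 162.7]), ([308, 159, 25, 17, 350], [319.9, 167.1]), ([601, 344, 39, 45, 792], [626.0, 361.1])]
[([290, 190, 60, 38, 476], [319.4, 206.0]), ([309, 204, 22, 13, 207], [319.5, 209.7])]
```

arm_command:
  moves:
    - [1,[0,0,-0.2],0]
    - [1,[0,0,-0.4],0]
    - [1,[0,0,-0.4],0]
    - [1,[0,0,-0.4],0]

```text
time: 20.43
tool_pos: [0.4774, 0.0122, 0.227]
tool_rot: [-0.0, 0.913, -0.408, 0.001]
contact_force: [0.1, 0.9, -0.4]
gripper_width: 0.997
grasp_force: 0.0
```

```bash
python3 - <<'E'
from h import *
p=np.load('p2.npy');w=grab('wrist');hsv=cv2.cvtColor(w['frame'],cv2.COLOR_RGB2HSV)
for off in(0,.003): print(off,proj(w,pw(p,[[.093+off+x,0,.0335] for x in(.070,.032)]+[[.186+off,0,.032]])).round(1).tolist())
for lo,hi in((0,10),(16,24)):
    n,_,st,c=cv2.connectedComponentsWithStats(((hsv[:,:,1]>120)&(hsv[:,:,0]>=lo)&(hsv[:,:,0]<=hi)).astype(np.uint8));print([(st[i].tolist(),c[i].round(1).tolist()) for i in range(1,n) if st[i][4]>100 and abs(c[i][0]-318)<20])
f=w['frame'].astype(int)[:,305:330].mean((1,2)); print([(y,round(f[y])) for y in range(110,175,2)])
s=grab('side');t=grab('top')
for o in('capsule_tray','pocket','mug','cup_a','glass_a','milk'): print(o,[[(np.round(x['extent']).tolist(),round(x['confidence'],2)) for x in manip.search_frame(d,o)][:2] for d in(s,t)])
E
```

```text
0 [[314.5, 147.6], [314.6, 183.9], [314.5, 119.4]]
0.003 [[314.5, 144.4], [314.6, 181.4], [314.5, 115.5]]
[([289, 127, 54, 41, 461], [316.0, 145.2]), ([307, 142, 19, 14, 218], [315.9, 148.4])]
[([292, 168, 48, 32, 334], [315.8, 181.1]), ([308, 179, 17, 12, 159], [315.8, 184.5])]
[(110, 87), (112, 87), (114, 88), (116, 88), (118, 88), (120, 89), (122, 102), (124, 102), (126, 97), (128, 72), (130, 61), (132, 90), (134, 102), (136, 103), (138, 102), (140, 103), (142, 84), (144, 75), (146, 71), (148, 69), (150, 72), (152, 77), (154, 85), (156, 107), (158, 107), (160, 105), (162, 98), (164, 73), (166, 67), (168, 83), (170, 77), (172, 110), (174, 123)]
capsule_tray [[([333.0, 161.0, 363.0, 200.0], 0.67)], [([360.0, 228.0, 380.0, 257.0], 0.97)]]
pocket [[([348.0, 194.0, 379.0, 224.0], 0.91)], [([208.0, 266.0, 251.0, 291.0], 0.68), ([326.0, 243.0, 371.0, 279.0], 0.55)]]
mug [[([247.0, 241.0, 283.0, 293.0], 0.78)], [([221.0, 134.0, 269.0, 185.0], 0.95), ([358.0, 117.0, 416.0, 156.0], 0.27)]]
cup_a [[([355.0, 284.0, 384.0, 322.0], 0.82), ([379.0, 170.0, 397.0, 197.0], 0.68)], [([208.0, 264.0, 250.0, 292.0], 0.96)]]
glass_a [[([239.0, 220.0, 264.0, 255.0], 0.87), ([254.0, 190.0, 279.0, 225.0], 0.72)], [([320.0, 119.0, 348.0, 159.0], 0.89), ([270.0, 118.0, 302.0, 158.0], 0.67)]]
milk [[([256.0, 139.0, 284.0, 196.0], 0.6)], [([358.0, 117.0, 417.0, 156.0], 0.59)]]
```

```bash
python3 -c "
from plant import manip
print(manip.job_done())"
```

```text
the job is handed in; nothing more can be done
None
```

I handed the job in with the tray turned end for end and let go: the last wrist picture puts it all the way down in its pocket, within about 2 mm, with the capsules at the top. The mug, milk and glasses stood where they began, and so did the cup at left; I did not check the cup nearest the stand as closely. The judge's verdict was not shown.

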